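Pinch open the picnic box of rolls

ROBOT

A 7-joint arm with a two-finger parallel gripper is mounted at the origin on the work surface. World frame = base frame: x ahead of the robot, y to its left, z up, the work surface at z = 0. Lengths are in m, angles in rad, forces in N, time in s.
With the tool pointing down it reaches from about 0.4 to 0.9 m from the base axis. Payload 5.5 kg.
Tool frame: the origin (TCP) lies on the centre line of the jaws, within the pads' length; the fingertips stand bot.tips_ahead ahead of it and the grasp point (between the pads) lies 3 mm ahead of it (bot.tips_ahead is the distance from the TCP to the fingertips, in m); y points along the fingers, z is the direction in which the jaws open and shut, and the axes are right-handed (so a half turn about y gives the same grasp; the last joint's range is limited). The gripper opens to 92 mm and grips with 3 to 60 N. Pads are 19 mm wide; open, the fingers measure 130 mm over their backs; the gripper's body (75 mm by 190 mm) begins 47 mm behind the grasp point.
Start: joints at [-1.087, 0.501, -0.427, 1.55, 0.221, 1.138, -0.21], TCP at [0.142, 0.634, 0.249] pointing down, gripper open.
Joint ranges: [-2.88, 2.88], [-0.31, 2.03], [-1.54, 1.56], [0.2, 2.42], [-1.41, 4.55], [0.19, 2.02], [-2.57, 2.57]. Speed limits (rad/s): [2.57, 2.57, 3.14, 3.14, 3.14, 3.14, 3.14].

INTERFACE

Orientations are given as a 3x3 rotation matrix whose columns are the frame's x, y, z axes.
In Python, from bench import bot gives the robot as it stands.
- The arm moves only by the tool step_arm, never from a script. Its argument "steps" is a list of rows, each a list of 3 entries, a list of its own where there are three numbers: the turn, a rotation vector about the tool's x, y, z in rad, then the shift along the tool's x, y, z in m, then the closure, from -1 (fully open) to 1 (shut). In form: [[[rx, ry, rz], [dx, dy, dz], jaw], ...]. A call has 1 to 8 rows; each row is the pose to reach, as a shift and turn from the pose measured when the call began, along the tool's axes at that moment; what a row does not reach only later rows make up. A row lasts 1/12 s, in which the tool goes at most 41.7 mm and 7.16 degrees, less where a joint would pass 70% of its speed; a pose out of reach is approached as far as the arm can. A call with a gripper value outside its range is refused whole. The fingers move at their own pace and stop on an object; the grip force is fixed at half the most. Time passes only in rows, so rows that repeat a pose let the fingers close. It gives the time, the measured TCP pose, the force and the opening at its end, in the units of the state.
- bot.state(): the state, without advancing time (a new reading comes with each control period).
- bot.camera(name): name is "side" or "top" or "wrist"; returns the picture (420x560x3 uint8, blue, green, red); there is no depth.
- bot.get_calibration(name): a dict with "camera_matrix" (3x3 intrinsics, pixels), "dist" ([k1, k2, p1, p2, k3] as OpenCV has them; the pictures are not rectified), "T" (4x4, takes a point from camera to world coordinates). Camera axes: x right, y up, looking along -z (the intrinsics and any distortion apply to the point x, -y, -z); pixel columns grow to the right and rows downward; lengths in m; the calibration is good to about 2 mm. A picture is of the moment at which its call begins: read the wrist's pose just before it. get_calibration takes no time and is no camera call; for the wrist camera it gives the pose at the moment of the call.
- bot.close_job(): hands the job in, once; it reports no verdict.
The state is a dict: "time_s": time; "joint_positions": joint angles; "joint_vel": joint speeds; "effort": joint torques, N m; "tcp_pos": TCP position; "tcp_rot": TCP orientation; "ft_force": force on the tool from outside, world axes, zero at the start; "moment": the same for the moment, N m; "opening": opening from 0.0 (shut) to 1.0 (fully open).
Only numpy, scipy, OpenCV 4.12 (cv2) and the standard library are available. Lean on these libraries where they do the work, as an engineer would, in place of code of your own. Each camera call takes 0.05 s, during which the arm holds its last target. There are 200 camera calls.

TASK

Open the food box with the blue buttons: pinch its two buttons together to free the catch, lift the lid off while still pinching, and set it down gently, right way up, in the middle of the wooden board. Leave the box with the orange buttons shut.

Things in the scene. Friction and masses are not known exactly. Their poses are not given: they have to be found in the camera images.
- blue_grip (a point): Point midway between the two blue buttons (each 32 x 32 mm) on the sides of a grey block, 40 x 24 x 50 mm, standing on a white lid. y runs from button to button: fingers close along y; z up. Button faces 46 mm apart free, 30 mm fully in. Point is 30 mm above the lid plate (130 x 104 x 10 mm), 48 mm above the lid's underside (plug 117 x 97 x 8 mm), 110 mm above table at start. Lid 0.12-0.23 kg.
- blue_left (a joint): Press of the button on the lid's +y side, m: 0 free, 0.008 fully in; the other is its mirror image. Springs: 3 N to start, 8.5 N fully in, each; pinch with about 25 N. Each draws in a blue tongue at the lid's edge from under a grey bracket (54-66 mm out in y, top 4 mm above the plate) on the fixed white box (130 x 110 x 70 mm). Both over 5 mm in: lid lifts straight up. Let go, they spring out.
- board_top (a point): Centre of the top face of the dark wooden board for the lid, 200 x 200 x 16 mm, fixed; z up, x and y along its edges. It is 16 mm above the table. When the lid stands on its plug on the board, the point between its buttons is 48 mm above this one. Any turn of the lid will do.
- orange_grip (a point): The same point on the other white food box, alike in form and size but with orange buttons: leave it shut. The boxes and the board may be in any order from left to right.

How it is judged:
By the outcome, as a careful person would: the job done as asked, in the order asked, and still so for the second after the job is handed in, with the robot touching nothing.
It also fails if it takes over 45 s, if anything falls off the work surface, if the arm or the gripper's body presses on something with over 40 N, if the wrist force passes 120 N, or if a joint passes its speed limit or range.

## Working session

There is one attempt and no reset: what is moved stays moved. The work goes in short steps, Python scripts to look and compute and a tool call to move; the robot and the scene stay as the last step left them, time stands still between calls to the robot, and variables do not carry over. Pictures are saved under pics/ and viewed, about 8 in all and at most 12, crops included, and the job is handed in when it is done.

Besides the shell and the picture viewer there is one more tool, called as name([rows], argument=value, ...), one row to a line, values as JSON. step_arm: Moves the arm, as the interface text tells. Its arguments: {"type":"object","properties":{"steps":{"type":"array","items":{"type":"array"}}},"required":["steps"]}

```bash
ls; mkdir -p pics
python3 - <<'E'
from bench import bot
import cv2,numpy as np
s=bot.state();print(s['time_s'],s['tcp_pos'],np.round(s['tcp_rot'],3).tolist(),s['ft_force'],s['opening'],bot.tips_ahead)
t=bot.camera('top');d=bot.camera('side')
cv2.imwrite('pics/top.png',t);cv2.imwrite('pics/side.png',d)
for n in('top','side','wrist'):
    c=bot.get_calibration(n);print(n,np.round(c['camera_matrix'],1).tolist(),c['dist'],np.round(c['T'],3).tolist())
E
```

```text
pics
0.0 [0.14230782 0.6335779  0.24768683] [[0.976, -0.0, 0.219], [-0.219, -0.002, 0.976], [-0.0, -1.0, -0.002]] [0.63273415 0.07178995 0.22982864] 1.0004448879910928 0.022
top [[513.2, 0.0, 284.4], [0.0, 513.2, 204.0], [0.0, 0.0, 1.0]] [0.02312118 0.         0.         0.         0.        ] [[-0.008, 0.979, -0.203, 0.36], [-1.0, -0.008, 0.003, -0.006], [0.001, 0.203, 0.979, 1.029], [0.0, 0.0, 0.0, 1.0]]
side [[538.5, 0.0, 279.0], [0.0, 538.5, 222.6], [0.0, 0.0, 1.0]] [-0.16007724  0.          0.          0.          0.        ] [[0.932, 0.213, -0.294, 0.221], [-0.363, 0.519, -0.774, -0.855], [-0.012, 0.828, 0.561, 0.71], [0.0, 0.0, 0.0, 1.0]]
wrist [[301.9, 0.0, 279.2], [0.0, 301.9, 202.5], [0.0, 0.0, 1.0]] [-0.05865757  0.          0.          0.          0.        ] [[0.219, -0.946, -0.238, 0.079], [0.976, 0.212, 0.055, 0.648], [-0.002, -0.244, 0.97, 0.383], [0.0, 0.0, 0.0, 1.0]]
```

View pics/top.png

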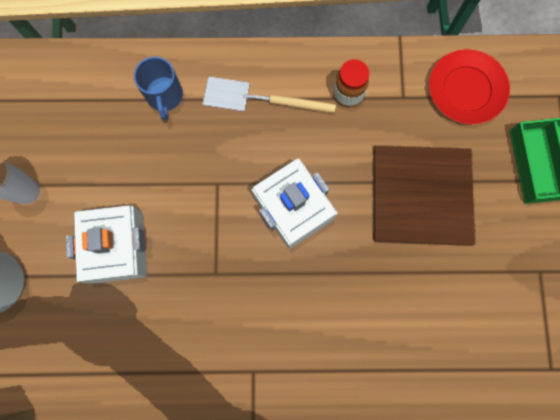

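View pics/side.png

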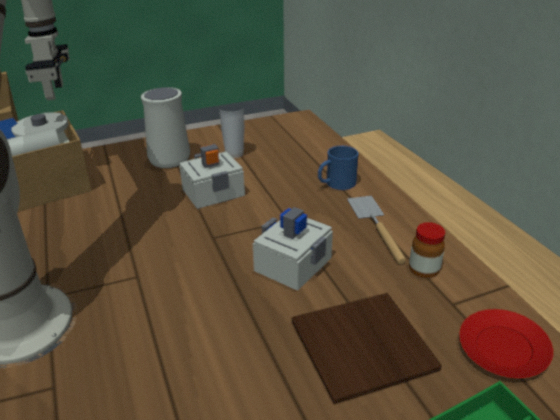

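The top view shows the blue-button box at about (294,196) with brackets at (268,217) and (320,183), the board centred near (424,195), and the orange box at (107,243). The side view agrees with this and shows the path from box to board is clear.

```bash
cat > h.py <<'E'
from bench import bot
import cv2,numpy as np
def cast(name,px,z,cal=None):
    c=cal or bot.get_calibration(name);T=c['T']
    u=cv2.undistortPoints(np.float64(px).reshape(-1,1,2),np.array(c['camera_matrix']),np.array(c['dist'])).reshape(-1,2)
    d=np.c_[u[:,0],-u[:,1],-np.ones(len(u))]@np.array(T)[:3,:3].T
    o=np.array(T)[:3,3];return o+d*((z-o[2])/d[:,2])[:,None]
def big(m,near=None):
    cs=cv2.findContours(m.astype(np.uint8)*255,cv2.RETR_EXTERNAL,cv2.CHAIN_APPROX_NONE)[0]
    if near is not None: cs=[c for c in cs if cv2.pointPolygonTest(cv2.convexHull(c),near,True)>-25]
    return max(cs,key=cv2.contourArea)
def rect(name,cnt,z,cal=None):
    p=cast(name,cnt.reshape(-1,2),z,cal)
    return cv2.minAreaRect((p[:,:2]*1000).astype(np.float32))
def totool(v): return np.array(bot.state()['tcp_rot']).T@np.asarray(v)
E
python3 - <<'E'
from h import *
im=cv2.imread('pics/top.png');hsv=cv2.cvtColor(im,cv2.COLOR_BGR2HSV)
near=np.zeros(im.shape[:2],bool);near[140:260,230:350]=1
H,S,V=cv2.split(hsv)
print('lid',rect('top',big((S<50)&(V>150)&near),.08))
print('blue',[ (rect('top',c,.12),cv2.contourArea(c)) for c in cv2.findContours(((H>105)&(H<130)&(S>130)&near).astype(np.uint8),cv2.RETR_EXTERNAL,cv2.CHAIN_APPROX_NONE)[0]])
g=cv2.GaussianBlur(V,(5,5),0)
m=(g<85);m[:,:360]=0;m[:,490:]=0;m[:130]=0;m[260:]=0
m=cv2.morphologyEx(m.astype(np.uint8),cv2.MORPH_OPEN,np.ones((9,9)))
print('board',rect('top',big(m),.016))
print('brackets',cast('top',[(268,217),(320,183)],.084))
E
```

```text
lid ((565.052734375, -28.12706756591797), (133.01107788085938, 133.359619140625), 33.30284118652344)
blue [(((554.693115234375, -12.16218376159668), (32.727455139160156, 11.1221342086792), 32.654998779296875), 87.0), (((574.619873046875, -41.905120849609375), (30.741161346435547, 8.160046577453613), 33.562255859375), 58.0)]Traceback (most recent call last):
  File "<stdin>", line 10, in <module>
  File "h.py", line 11, in big
    return max(cs,key=cv2.contourArea)
ValueError: max() iterable argument is empty
```

Run:
```python
from h import *
im=cv2.imread('pics/top.png');H,S,V=cv2.split(cv2.cvtColor(im,cv2.COLOR_BGR2HSV))
g=cv2.GaussianBlur(V,(5,5),0);print(g[195,360:490:6],g[130:260:6,424])
m=(g<100);m[:,:360]=0;m[:,490:]=0;m[:130]=0;m[260:]=0
m=cv2.morphologyEx(m.astype(np.uint8),cv2.MORPH_OPEN,np.ones((9,9)))
if m.any(): print('board',rect('top',big(m),.016))
print('pitcher top',cast('top',[(20,280)],.2), 'glass',cast('top',[(38,185)],.1))
print('to hover',totool(np.array([.565,-.027,.33])-bot.state()['tcp_pos']))
```

```text
[165 165 120  96  96  95  95  94  94  93  92  92  91  91  92  90  90  90
  90 156 172 172] [157 152 174 107  90  96  96  93  88  86  88  95  94 100  95  99  98  94
  92 127 154 149]
board ((587.2015380859375, -287.40130615234375), (198.5789794921875, 195.74014282226562), 87.51834869384766)
pitcher top [[0.41195039 0.41318802 0.2       ]] glass [[0.59234757 0.44769516 0.1       ]]
to hover [ 0.55713979 -0.0812677  -0.55214408]
```

step_arm([
  [[0,0,0],[0,-0.04,0],-1],
  [[0,0,0],[0,-0.08,0],-1],
  [[0,0,0],[0,-0.1,0],-1],
])

```text
time_s: 0.35
tcp_pos: [0.1422, 0.6349, 0.3518]
tcp_rot: [[0.976, 0.0, 0.219], [-0.219, 0.002, 0.976], [-0.0, -1.0, 0.002]]
ft_force: [0.7, 1.1, 1.9]
opening: 1.002
```

step_arm([
  [[0,0.12,0],[0.028,0,-0.028],-1],
  [[0,0.24,0],[0.056,0,-0.056],-1],
  [[0,0.36,0],[0.084,0,-0.084],-1],
  [[0,0.48,0],[0.112,0,-0.112],-1],
  [[0,0.6,0],[0.14,0,-0.14],-1],
  [[0,0.72,0],[0.168,0,-0.168],-1],
  [[0,0.84,0],[0.196,0,-0.196],-1],
  [[0,0.96,0],[0.224,0,-0.224],-1],
])

```text
time_s: 1.02
tcp_pos: [0.3123, 0.3653, 0.351]
tcp_rot: [[0.375, -0.0, 0.927], [-0.927, 0.002, 0.375], [-0.002, -1.0, 0.001]]
ft_force: [0.4, 0.0, 0.5]
opening: 0.999
```

Run:
```python
from h import *
s=bot.state();print(np.round(s['joint_positions'],2),totool(np.array([.565,-.027,.30])-s['tcp_pos']),np.degrees(np.arctan2(s['tcp_rot'][1][2],s['tcp_rot'][0][2])))
```

```text
[-0.74  0.08 -0.19  1.84  0.01  1.23 -0.55] [0.45848862 0.05016908 0.08726054] 22.012988618762286
```

step_arm([
  [[0,0.12,0],[0.04,0,0.007],-1],
  [[0,0.24,0],[0.08,0,0.015],-1],
  [[0,0.36,0],[0.12,0,0.022],-1],
  [[0,0.48,0],[0.16,0,0.03],-1],
  [[0,0.6,0],[0.2,0,0.038],-1],
  [[0,0.72,0],[0.24,0,0.045],-1],
  [[0,0.84,0],[0.28,0,0.053],-1],
  [[0,0.96,0],[0.32,0,0.06],-1],
])

```text
time_s: 1.68
tcp_pos: [0.4883, 0.0892, 0.3503]
tcp_rot: [[-0.549, -0.0, 0.836], [-0.836, 0.002, -0.549], [-0.002, -1.0, -0.001]]
ft_force: [0.2, 1.1, 0.6]
opening: 0.998
```

Run:
```python
from h import *
s=bot.state();print(np.round(s['joint_positions'],2),totool(np.array([.565,-.027,.28])-s['tcp_pos']),np.degrees(np.arctan2(s['tcp_rot'][1][2],s['tcp_rot'][0][2])))
```

```text
[-0.39  0.1   0.17  1.81 -0.02  1.23 -0.8 ] [0.05507655 0.07004927 0.12799571] -33.31963073231791
```

step_arm([
  [[0,0.1,0],[0.014,0.017,0.032],-1],
  [[0,0.2,0],[0.028,0.035,0.064],-1],
  [[0,0.3,0],[0.041,0.052,0.096],-1],
  [[0,0.408,0],[0.055,0.07,0.128],-1],
  [[0,0.408,0],[0.055,0.07,0.128],-1],
  [[0,0.408,0],[0.055,0.07,0.128],-1],
])

```text
time_s: 2.18
tcp_pos: [0.5643, -0.0294, 0.2779]
tcp_rot: [[-0.838, -0.004, 0.546], [-0.546, 0.001, -0.838], [0.003, -1.0, -0.003]]
ft_force: [-0.4, 0.1, -1.0]
opening: 1.001
```

Run:
```python
from h import *
s=bot.state();print(np.round(s['joint_positions'],2),np.degrees(np.arctan2(s['tcp_rot'][1][2],s['tcp_rot'][0][2])))
c=bot.get_calibration('wrist');w=bot.camera('wrist');cv2.imwrite('pics/w1.png',w)
np.savez('w1.npz',**{k:np.array(v) for k,v in c.items()})
H,S,V=cv2.split(cv2.cvtColor(w,cv2.COLOR_BGR2HSV))
m=((H>105)&(H<130)&(S>130)&(V>60)).astype(np.uint8)
for k in cv2.findContours(m,cv2.RETR_EXTERNAL,cv2.CHAIN_APPROX_NONE)[0]:
    if cv2.contourArea(k)>60: print(cv2.boundingRect(k),rect('wrist',k,.126,c))
```

```text
[-0.24  0.3   0.3   1.75 -0.1   1.11 -0.9 ] -56.92313752024678
(291, 173, 10, 35) ((577.1217651367188, -39.49433517456055), (33.82717514038086, 8.82131576538086), 34.014869689941406)
(256, 173, 10, 35) ((558.59130859375, -11.075592041015625), (33.87876892089844, 8.828676223754883), 31.988157272338867)
```

View pics/w1.png

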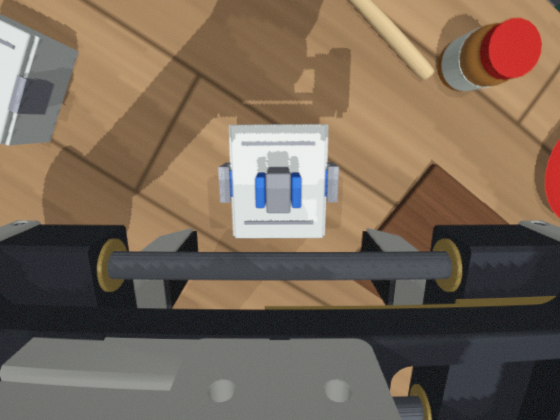

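The wrist view shows the box between the fingers, with the blue buttons at (261,190) and (296,190). It agrees with the top view to 3 mm and 1°. I'm descending now.

step_arm([
  [[0,0,0],[-0.0035,0.03,-0.0015],-1],
  [[0,0,0],[-0.0035,0.06,-0.0015],-1],
  [[0,0,0],[-0.0035,0.09,-0.0015],-1],
  [[0,0,0],[-0.0035,0.115,-0.0015],-1],
  [[0,0,0],[-0.0035,0.135,-0.0015],-1],
  [[0,0,0],[-0.0035,0.15,-0.0015],-1],
  [[0,0,0],[-0.0035,0.15,-0.0015],-1],
  [[0,0,0],[-0.0035,0.15,-0.0015],-1],
])

```text
time_s: 2.9
tcp_pos: [0.5657, -0.022, 0.1292]
tcp_rot: [[-0.834, -0.004, 0.551], [-0.551, 0.003, -0.834], [0.001, -1.0, -0.004]]
ft_force: [0.5, -0.5, 0.6]
opening: 1.001
```

Run:
```python
from h import *
s=bot.state();print(totool(np.array([.5665,-.026,.115])-s['tcp_pos']),np.round(s['tcp_rot'],4).tolist())
c=bot.get_calibration('wrist');w=bot.camera('wrist');d=bot.camera('side')
H,S,V=cv2.split(cv2.cvtColor(w,cv2.COLOR_BGR2HSV))
m=((H>105)&(H<130)&(S>130)&(V>60)).astype(np.uint8)
for k in cv2.findContours(m,cv2.RETR_EXTERNAL,cv2.CHAIN_APPROX_NONE)[0]:
    if cv2.contourArea(k)>60: print(cv2.boundingRect(k),rect('wrist',k,.126,c))
cv2.imwrite('pics/c2.png',np.hstack([w[:,80:480],cv2.resize(d[150:330,200:400],(400,420))]))
```

```text
[0.00153274 0.01417566 0.00381347] [[-0.8345, -0.0037, 0.551], [-0.551, 0.0029, -0.8345], [0.0015, -1.0, -0.0045]]
(312, 280, 19, 14) ((566.264404296875, -47.427120208740234), (7.455469131469727, 9.42664623260498), 33.28835678100586)
(244, 280, 19, 14) ((547.0789794921875, -18.442907333374023), (7.456621170043945, 9.294233322143555), 33.73225784301758)
(310, 220, 23, 32) ((588.918212890625, -31.604442596435547), (17.239166259765625, 9.891819953918457), 40.73468780517578)
(243, 220, 22, 32) ((570.587646484375, -3.859189033508301), (16.56525230407715, 10.016936302185059), 30.204803466796875)
(202, 210, 6, 42) ((559.5049438476562, 17.33978843688965), (21.149044036865234, 2.059159994125366), 32.53908920288086)
```

View pics/c2.png

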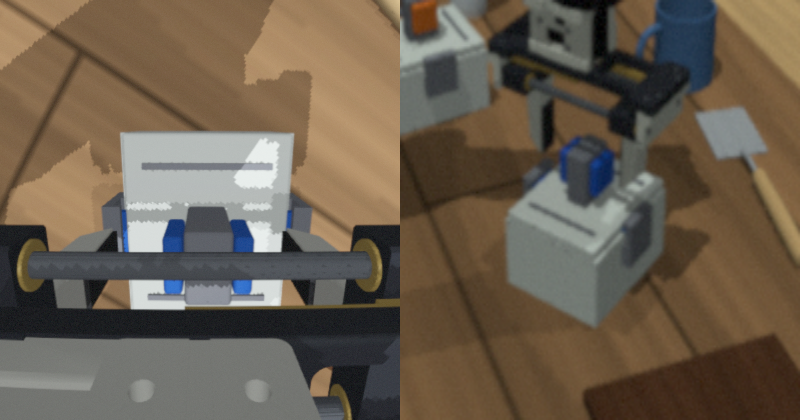

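The picture shows the blue buttons at crop (173,255) and (242,255), with the open fingers straddling the block and about 4 mm off centre along the closing axis. I'll correct that and go down to grip height.

step_arm([
  [[0,0,0],[0.001,0,0.004],-1],
  [[0,0,0],[0.001,0.006,0.004],-1],
  [[0,0,0],[0.001,0.014,0.004],-1],
  [[0,0,0],[0.001,0.014,0.004],-1],
  [[0,0,0],[0.001,0.014,0.004],-1],
])

```text
time_s: 3.42
tcp_pos: [0.5679, -0.0266, 0.1159]
tcp_rot: [[-0.835, -0.002, 0.55], [-0.55, 0.003, -0.835], [0.0, -1.0, -0.003]]
ft_force: [-0.1, 0.1, 0.8]
opening: 1.002
```

Run:
```python
from h import *
s=bot.state();print(totool(np.array([.567,-.0258,.115])-s['tcp_pos']),np.round(s['tcp_rot'],4).tolist(),s['ft_force'])
```

```text
[ 0.00027102  0.00092719 -0.00117711] [[-0.8352, -0.0018, 0.5499], [-0.5499, 0.0027, -0.8352], [0.0, -1.0, -0.0032]] [-0.10589681  0.14595582  0.80124619]
```

step_arm([
  [[0,0,0],[0,0.001,-0.0005],1],
  [[0,0,0],[0,0.001,-0.0005],1],
  [[0,0,0],[0,0.001,-0.0005],1],
  [[0,0,0],[0,0.001,-0.0005],1],
  [[0,0,0],[0,0.001,-0.0005],1],
  [[0,0,0],[0,0.001,-0.0005],1],
  [[0,0,0],[0,0.001,-0.0005],1],
  [[0,0,0],[0,0.001,-0.0005],1],
])

```text
time_s: 4.08
tcp_pos: [0.5676, -0.0262, 0.115]
tcp_rot: [[-0.835, -0.002, 0.55], [-0.55, 0.003, -0.835], [0.0, -1.0, -0.003]]
ft_force: [-1.5, 0.3, 0.4]
opening: 0.469
```

Run:
```python
from h import *
s=bot.state();print(s['opening'],s['opening']*92,s['tcp_pos'],s['ft_force'],totool(s['ft_force']),s['moment'])
```

```text
0.4691137907410583 43.15846874817736 [ 0.56756898 -0.02617457  0.11501233] [-1.53330224  0.31945607  0.39101159] [ 1.10497312 -0.38725337 -1.1113178 ] [-0.21783254  0.12229665  0.00768113]
```

Contact has just begun at 43 mm. I'll keep closing.

step_arm([
  [[0,0,0],[0,0,0],1],
  [[0,0,0],[0,0,0],1],
  [[0,0,0],[0,0,0],1],
  [[0,0,0],[0,0,0],1],
  [[0,0,0],[0,0,0],1],
  [[0,0,0],[0,0,0],1],
])

```text
time_s: 4.58
tcp_pos: [0.5677, -0.0262, 0.1152]
tcp_rot: [[-0.835, -0.002, 0.55], [-0.55, 0.003, -0.835], [-0.0, -1.0, -0.003]]
ft_force: [-1.0, 0.1, 3.4]
opening: 0.31
```

Run:
```python
from h import *
s=bot.state();print(s['opening']*92,s['tcp_pos'],totool(s['ft_force']),s['moment'])
```

```text
28.535159931170536 [ 0.56769937 -0.02616633  0.11521292] [ 0.80452219 -3.35230959 -0.60998478] [-0.03910974  0.32813996 -0.01331737]
```

Both buttons are fully in (about 29 mm). I'll start the lift slowly.

step_arm([
  [[0,0,0],[0,-0.003,0],1],
  [[0,0,0],[0,-0.006,0],1],
  [[0,0,0],[0,-0.01,0],1],
  [[0,0,0],[0,-0.015,0],1],
  [[0,0,0],[0,-0.02,0],1],
  [[0,0,0],[0,-0.025,0],1],
  [[0,0,0],[0,-0.03,0],1],
  [[0,0,0],[0,-0.03,0],1],
])

```text
time_s: 5.25
tcp_pos: [0.5686, -0.0263, 0.1466]
tcp_rot: [[-0.835, 0.001, 0.55], [-0.55, 0.003, -0.835], [-0.002, -1.0, -0.002]]
ft_force: [-0.2, -0.6, -1.3]
opening: 0.306
```

Run:
```python
from h import *
s=bot.state();print(s['opening']*92,s['tcp_pos'],s['ft_force'],s['moment'])
d=bot.camera('side');cv2.imwrite('pics/s3.png',cv2.resize(d[130:340,190:410],(550,525)))
```

```text
28.188832152755136 [ 0.56863055 -0.02629666  0.14662959] [-0.22843609 -0.56196522 -1.28564322] [-0.10781665  0.0995967   0.00158437]
```

View pics/s3.png

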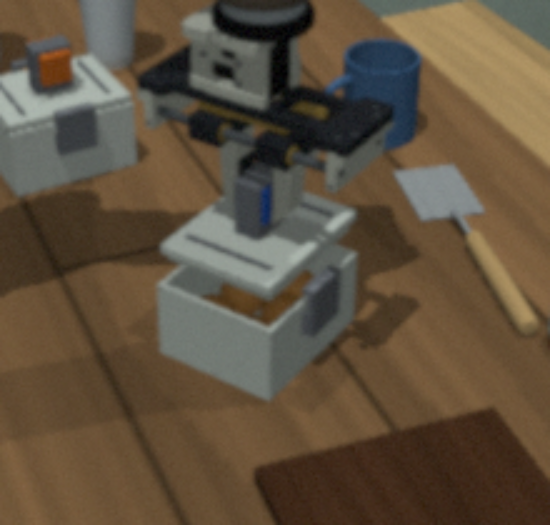

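The side view shows the lid free and level in the jaws at about (260,245), the box open below it, and the orange box untouched. Next I carry it to the board.

step_arm([
  [[0,0,0],[0,-0.015,0],1],
  [[0,0,0],[0,-0.035,0],1],
  [[0,0,0],[0.007,-0.055,0.013],1],
  [[0,0,0],[0.02,-0.06,0.035],1],
  [[0,0,0],[0.034,-0.06,0.061],1],
  [[0,0,0],[0.048,-0.06,0.087],1],
  [[0,0,0],[0.063,-0.06,0.113],1],
  [[0,0,0],[0.077,-0.06,0.138],1],
])

```text
time_s: 5.97
tcp_pos: [0.5797, -0.1855, 0.2055]
tcp_rot: [[-0.835, -0.0, 0.55], [-0.55, 0.003, -0.835], [-0.001, -1.0, -0.002]]
ft_force: [0.5, -0.4, -1.8]
opening: 0.311
```

Run:
```python
from h import *
s=bot.state();print(s['opening']*92,s['tcp_pos'],totool(np.array([.588,-.288,.2])-s['tcp_pos']),np.round(s['tcp_rot'],3).tolist())
```

```text
28.56726461664337 [ 0.57966276 -0.18553527  0.20554005] [0.04939869 0.00524703 0.09017461] [[-0.835, -0.0, 0.55], [-0.55, 0.003, -0.835], [-0.001, -1.0, -0.002]]
```

step_arm([
  [[0,0,0],[0.013,0,0.024],1],
  [[0,0,0],[0.026,0,0.048],1],
  [[0,0,0],[0.038,0,0.07],1],
  [[0,0,0],[0.047,0.01,0.085],1],
  [[0,0,0],[0.049,0.025,0.09],1],
  [[0,0,0],[0.049,0.045,0.09],1],
  [[0,0,0],[0.049,0.06,0.09],1],
  [[0,0,0],[0.049,0.06,0.09],1],
])

```text
time_s: 6.63
tcp_pos: [0.5855, -0.2845, 0.14]
tcp_rot: [[-0.835, -0.008, 0.551], [-0.551, 0.007, -0.835], [0.003, -1.0, -0.01]]
ft_force: [-0.2, 2.0, -2.5]
opening: 0.307
```

Run:
```python
from h import *
s=bot.state();print(s['opening']*92,s['tcp_pos'],totool(np.array([.588,-.288,.075])-s['tcp_pos']),np.round(s['tcp_rot'],3).tolist(),s['ft_force'])
im=cv2.imread('pics/side.png');H,S,V=cv2.split(cv2.cvtColor(im,cv2.COLOR_BGR2HSV))
g=cv2.GaussianBlur(V,(5,5),0);m=g<85;m[:290]=0;m[395:]=0;m[:,:285]=0;m[:,445:]=0
m=cv2.morphologyEx(m.astype(np.uint8),cv2.MORPH_OPEN,np.ones((9,9)))
if m.any():
    r=rect('side',big(m),.016);print('board side',r,cv2.boundingRect(big(m)))
d=bot.camera('side');cv2.imwrite('pics/s4.png',d)
```

```text
28.2806893408573 [ 0.58546214 -0.28454834  0.14004215] [-0.00038543  0.06499401  0.00494637] [[-0.835, -0.008, 0.551], [-0.551, 0.007, -0.835], [0.003, -1.0, -0.01]] [-0.1509164   1.9852661  -2.47536097]
board side ((585.2316284179688, -299.19854736328125), (215.57553100585938, 204.9114532470703), 87.96231842041016) (292, 295, 148, 100)
```

View pics/s4.png

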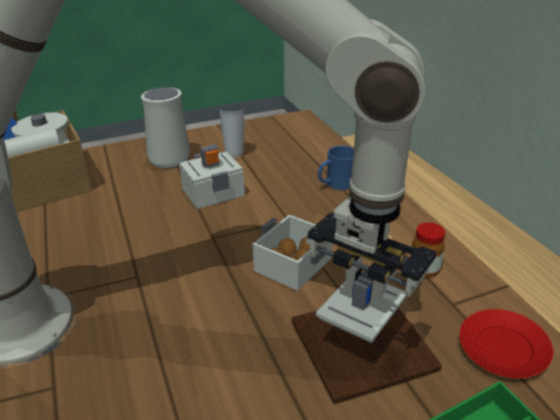

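Run:
```python
from h import *
s=bot.state();R=np.array(s['tcp_rot']);p=np.array(s['tcp_pos'])
c=bot.get_calibration('side');T=np.linalg.inv(c['T'])
P=np.array([p+R@[a,.035,b] for a,b in[(.065,.052),(.065,-.052),(-.065,-.052),(-.065,.052)]])
q=(P@T[:3,:3].T+T[:3,3])*[1,-1,-1]
uv=cv2.projectPoints(q,np.zeros(3),np.zeros(3),np.array(c['camera_matrix']),np.array(c['dist']))[0].reshape(-1,2);print(uv)
im=cv2.imread('pics/s4.png');b=cv2.resize(im[230:400,280:450],None,fx=3.4,fy=3.4,interpolation=cv2.INTER_CUBIC)
for u in uv: cv2.circle(b,tuple(int(v) for v in (u-[280,230])*3.4),3,(0,255,0),-1)
cv2.imwrite('pics/s4b.png',b)
```

```text
[[373.78347717 334.81111428]
 [316.58211946 308.45913245]
 [355.28231281 266.91145923]
 [408.7447327  288.68176664]]
```

View pics/s4b.png

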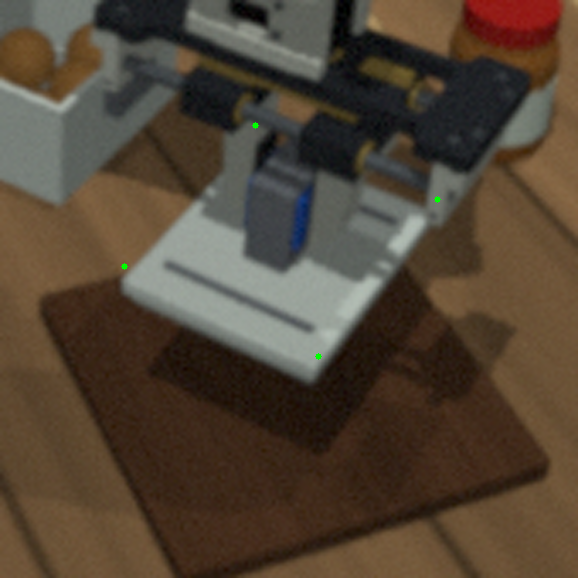

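The predicted plate corners (green) sit a uniform 4 px above the lid. So the lid isn't tilted, and is at most a few mm lower than nominal. I'll correct the small tool tilt and come down in stages, watching the force.

step_arm([
  [[0.01,0,0.003],[0,0.012,0.004],1],
  [[0.01,0,0.003],[0,0.024,0.005],1],
  [[0.01,0,0.003],[0,0.036,0.005],1],
  [[0.01,0,0.003],[0,0.046,0.005],1],
  [[0.01,0,0.003],[0,0.052,0.005],1],
  [[0.01,0,0.003],[0,0.052,0.005],1],
  [[0.01,0,0.003],[0,0.052,0.005],1],
])

```text
time_s: 7.27
tcp_pos: [0.5887, -0.2888, 0.0897]
tcp_rot: [[-0.835, 0.002, 0.551], [-0.551, -0.0, -0.835], [-0.001, -1.0, 0.001]]
ft_force: [0.6, -0.1, -1.7]
opening: 0.309
```

Run:
```python
from h import *
s=bot.state();print(s['opening']*92,s['tcp_pos'],totool(np.array([.588,-.289,.069])-s['tcp_pos']),np.round(s['tcp_rot'],4).tolist(),s['ft_force'],totool([0,0,-1]))
```

```text
28.408951724016124 [ 0.58873361 -0.2888369   0.08965475] [ 0.00072528  0.0206536  -0.00029345] [[-0.8346, 0.0016, 0.5509], [-0.5509, -0.0004, -0.8346], [-0.0011, -1.0, 0.0012]] [ 0.62539773 -0.12471434 -1.67114901] [ 0.00112229  0.99999861 -0.00123059]
```

step_arm([
  [[0,0,0],[0,0.003,0],1],
  [[0,0,0],[0,0.006,0],1],
  [[0,0,0],[0,0.009,0],1],
  [[0,0,0],[0,0.011,0],1],
  [[0,0,0],[0,0.013,0],1],
  [[0,0,0],[0,0.013,0],1],
])

```text
time_s: 7.77
tcp_pos: [0.5885, -0.2887, 0.0762]
tcp_rot: [[-0.835, 0.001, 0.551], [-0.551, -0.0, -0.835], [-0.001, -1.0, 0.001]]
ft_force: [0.3, 0.1, -1.7]
opening: 0.306
```

step_arm([
  [[0,0,0],[0,0.0015,0],1],
  [[0,0,0],[0,0.003,0],1],
  [[0,0,0],[0,0.0045,0],1],
  [[0,0,0],[0,0.0045,0],1],
])

```text
time_s: 8.1
tcp_pos: [0.5883, -0.2886, 0.0713]
tcp_rot: [[-0.835, 0.0, 0.551], [-0.551, 0.0, -0.835], [-0.0, -1.0, 0.0]]
ft_force: [-0.2, -0.2, -1.9]
opening: 0.313
```

step_arm([
  [[0,0,0],[0,0.001,0],1],
  [[0,0,0],[0,0.002,0],1],
  [[0,0,0],[0,0.0025,0],1],
  [[0,0,0],[0,0.0025,0],1],
])

```text
time_s: 8.43
tcp_pos: [0.5884, -0.2886, 0.0693]
tcp_rot: [[-0.835, 0.001, 0.551], [-0.551, 0.0, -0.835], [-0.001, -1.0, 0.0]]
ft_force: [-0.9, -0.0, 3.2]
opening: 0.311
```

The lid touched down at 0.069 m, as predicted, with about 5 N. Releasing gradually.

step_arm([
  [[0,0,0],[0,0,0],0.2],
  [[0,0,0],[0,0,0],0.1],
  [[0,0,0],[0,0,0],0.0],
  [[0,0,0],[0,0,0],-0.2],
  [[0,0,0],[0,0,0],-0.4],
  [[0,0,0],[0,0,0],-0.7],
  [[0,0,0],[0,0,0],-1],
  [[0,0,0],[0,0,0],-1],
])

```text
time_s: 9.1
tcp_pos: [0.5885, -0.2887, 0.0694]
tcp_rot: [[-0.835, 0.001, 0.551], [-0.551, 0.0, -0.835], [-0.001, -1.0, 0.0]]
ft_force: [0.3, 0.5, 1.3]
opening: 0.814
```

step_arm([
  [[0,0,0],[0,0,0],-1],
  [[0,0,0],[0,-0.01,0],-1],
  [[0,0,0],[0,-0.03,0],-1],
  [[0,0,0],[0,-0.06,0],-1],
  [[0,0,0],[0,-0.095,0],-1],
  [[0,0,0],[0,-0.13,0],-1],
  [[0,0,0],[0,-0.165,0],-1],
  [[0,0,0],[0,-0.2,0],-1],
])

```text
time_s: 9.77
tcp_pos: [0.5879, -0.2888, 0.2721]
tcp_rot: [[-0.835, 0.002, 0.551], [-0.551, -0.0, -0.835], [-0.001, -1.0, 0.001]]
ft_force: [-0.0, 0.5, 0.1]
opening: 1.001
```

step_arm([
  [[0,0,0],[0.03,0,0],-1],
  [[0,0,0],[0.06,-0.02,0],-1],
  [[0,0,0],[0.1,-0.04,0],-1],
  [[0,0,0],[0.14,-0.05,0],-1],
  [[0,0,0],[0.17,-0.05,0],-1],
  [[0,0,0],[0.17,-0.05,0],-1],
  [[0,0,0],[0.17,-0.05,0],-1],
])

```text
time_s: 10.35
tcp_pos: [0.4436, -0.3845, 0.3235]
tcp_rot: [[-0.838, 0.003, 0.546], [-0.546, -0.001, -0.838], [-0.002, -1.0, 0.003]]
ft_force: [0.6, 1.0, -0.6]
opening: 1.006
```

Run:
```python
from h import *
s=bot.state();print(s['time_s'],s['tcp_pos'],s['ft_force'])
t=bot.camera('top');d=bot.camera('side')
H,S,V=cv2.split(cv2.cvtColor(t,cv2.COLOR_BGR2HSV))
m=(H>105)&(H<130)&(S>130);m[:,:350]=0;m[:130]=0;m[260:]=0;m[:,480:]=0
for k in cv2.findContours(m.astype(np.uint8),cv2.RETR_EXTERNAL,cv2.CHAIN_APPROX_NONE)[0]: print('blue',rect('top',k,.078),cv2.contourArea(k))
cv2.imwrite('pics/f.png',np.hstack([cv2.resize(t[120:270,40:490],(450,150)),np.zeros((150,1,3),np.uint8)]))
cv2.imwrite('pics/f.png',np.vstack([cv2.resize(t[120:270,230:490],(520,300)),cv2.resize(d[180:400,180:450],(520,300))]))
```

```text
10.35 [ 0.44355753 -0.38454396  0.32352747] [ 0.56901256  0.95938068 -0.63283836]
blue ((546.0067138671875, -231.4557647705078), (28.00637435913086, 5.815238952636719), 34.00326919555664) 31.5
blue ((574.472900390625, -271.54840087890625), (31.295055389404297, 17.658029556274414), 33.44113540649414) 127.5
blue ((596.596923828125, -303.6543273925781), (28.29109764099121, 7.52140998840332), 33.168888092041016) 44.0
blue ((605.3971557617188, -321.0616149902344), (27.282245635986328, 5.150126934051514), 32.95371627807617) 24.5
```

View pics/f.png

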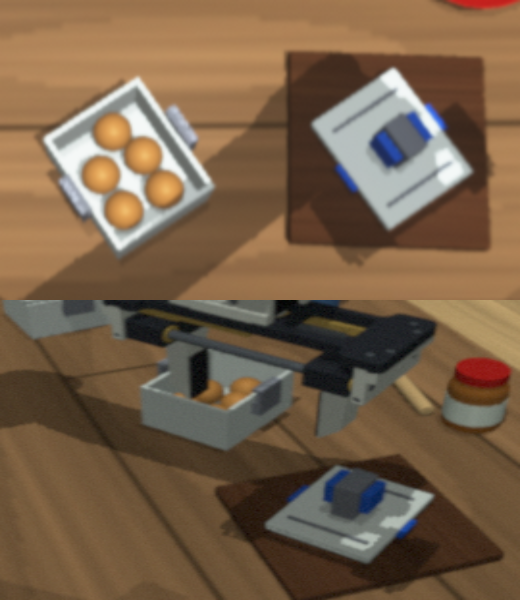

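The top crop shows the lid upright at (392,149) on the board, whose centre is at (388,150). Its buttons and tongues have sprung out. The side crop shows it flat, with the robot well clear.

```bash
python3 -c "
from bench import bot
print(bot.close_job())"
```

```text
the job is handed in; nothing more can be done
None
```

The blue-button lid is off and standing right way up in the middle of the board, and I've handed the job in at about 10.5 s on the robot's clock. I pinched both buttons fully in (jaws at about 28.5 mm), lifted the lid straight off while still pinching, set it down with about 5 N of contact force, released it and moved clear. I never went near the orange box; the last pictures showing its lid, taken before the lid was set down, had it shut.

**Last checks:**
- **Position:** the tongues seen from the top camera put the lid centre at about (0.587, -0.290) m. The board centre measured about (0.588, -0.289) m, so they agree to a few mm.
- **State of the lid:** it looks flat in both views, with buttons and tongues sprung out. Nothing was touching the gripper.

**Disagreements along the way:**
- **Board position:** the side view put the board centre about 11 mm further in -y than the top view. Its outline came out too large, which fits the board's front face being counted in, so I used the top view.
- **Lid height in the jaws:** while carried, the lid appeared about 4 px lower than predicted in the side view. Touchdown came at the expected height, so it had not slipped.

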